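# File the burred edge of a splint bar

## Task

Take the hand file out of the green tray and file the top edge of the aluminium splint bar standing in the vise: at least three long, straight strokes forward (orange nose leading, from the screw-handle side over the bar towards the fixed jaw), using most of the blade, level and square to the bar, with light steady pressure of about 8 N and never 20 N. Cut on forward strokes only: lift the file clear of the bar for every return, never drag it back. Then lay the file back down flat in its tray without dropping it, let go, and leave the mug, tape roll and stapler where they are.

Things in the scene. Friction and masses are not known exactly. Their poses are not given: they have to be found in the camera images.
- stand: Plywood board 170 x 130 x 12 mm carrying a small green vise on rubber feet; fixed to the desk. Origin: centre of its underside, on the desk top. x = FORWARD filing direction, from the screw handle (steel cross-bar with black ball ends, at x = -68 mm, 74 mm high, y = +-46 mm) over the bar to the fixed jaw; y = along the bar's edge; z up.
- jaw_top (a point): Point on the vise's axis at the height of the jaw tops, 92 mm over the desk, below the middle of the bar's edge; axes as the board. Jaws: x = -29 to +37 mm, 66 mm long in y. From them an aluminium splint bar stands up, 4 mm thick in x, 30 mm wide in y. Its level top edge is 14 to 32 mm over this point: it differs every time and is not measured, so feel for it.
- vise (a joint): Sway of the vise along the board's x, in m, springy: about 1 mm per 1.5 N, 0 at rest. Positive = pushed forward, as by a forward stroke; below -1.5 mm counts as a dragged return. Downwards the bar yields about 1 mm per 6 N. Filing needs over 2.5 N of press all through the stroke; aim at 8 N; 20 N is too much.
- file_grip (a point): Centre of the file's wooden grip, a block 70 long x 24 wide (flat sides, grasp from above) x 50 mm high, on the middle of a flat steel blade 120 x 28 x 6 mm. This point is 32 mm over the blade's underside, the block's top 56 mm. x = along the blade to the orange nose, y across, z up. Loose, 175 to 350 g; lies flat in the tray at the start.
- file_nose (a point): Middle of the underside at the orange-tipped front end of the file blade: 60 mm along x from file_grip and 32 mm lower, same axes. A full stroke takes the blade's middle (file_grip) from at least 20 mm behind the bar to at least 20 mm ahead of it; 30 to 40 mm each way is good.
- tray: Shallow green open tray, 200 (x) x 100 (y) mm, floor and walls 4 mm thick, walls 12 mm high; fixed to the desk. Origin: centre of its underside on the desk top. The file belongs in it flat on the floor, anywhere within, either way round.
- mug_center (a point): White mug, 76 mm across, 88 mm high, loose; point half-way up its axis. Leave alone.
- tape: Blue roll of tape lying flat, 90 mm across, 25 mm high, loose; origin at the centre of its underside. Leave alone.
- stapler: Green and black stapler, 35 (x) x 130 (y) x 47 mm, loose; origin at the centre of its underside. Leave alone.
Mind the look-alikes: they are no part of the job. Of the things that look like the stand, the middle-sized one is meant.

How it is judged:
By the outcome, as a careful person would: the job done as asked, in the order asked, and still so for the second after the job is handed in, with the robot touching nothing.
It also fails if it takes over 70 s, if anything falls off the work surface, if the arm or the gripper's body presses on something with over 40 N, if the wrist force passes 120 N, or if a joint passes its speed limit or range.

## Robot

A 6-joint arm with a two-finger parallel gripper is mounted at the origin on the work surface. World frame = base frame: x ahead of the robot, y to its left, z up, the work surface at z = 0. Lengths are in m, angles in degrees, forces in N, time in s.
With the tool pointing down it reaches from about 0.375 to 0.9 m from the base axis. Payload 3.1 kg.
Tool frame: the origin (TCP) lies at the very end of the fingers, on their centre line; the grasp point (between the pads) lies 19 mm behind it; z points along the fingers, y is the direction in which the jaws open and shut (so a half turn about z gives the same grasp; the last joint's range is limited). The gripper opens to 87 mm and grips with 3 to 60 N. Pads are 19 mm wide; open, the fingers measure 117 mm over their backs; the gripper's body (75 mm by 190 mm) begins 51 mm behind the grasp point.
Start: joints at [57.84, 30.224, 82.088, -0, 67.689, -10.227], TCP at [0.233, 0.58, 0.223] pointing down, gripper open.
Joint ranges: [-176.69, 176.69], [-43.24, 126.21], [12.49, 139.97], [-82, 262], [0, 151.66], [-163.58, 163.58]. Speed limits (degrees/s): [159.86, 159.86, 180, 180, 180, 180].

## Interface

Orientations are given as a 3x3 rotation matrix whose columns are the frame's x, y, z axes.
In Python, from rig import readout, capture, camera_model, bot, spot_in, regions_of gives the robot as it stands.
- The arm moves only by the tool send_rows, never from a script. Its argument "moves" is a list that holds one entry, the list of rows, each a list of 7 numbers: the turn, a rotation vector about the tool's x, y, z in degrees, then the shift along the tool's x, y, z in cm, then the opening, from -1 (shut) to 1 (fully open). A call has exactly 5 rows; each row shifts and turns the commanded pose from where the row before left it, along the tool's axes as they then stand; what a row does not reach is not made up. A row lasts 1/10 s, in which the tool goes at most 50 mm and 8.59 degrees, less where a joint would pass 70% of its speed; a pose out of reach is approached as far as the arm can. A call with a gripper value outside its range is refused whole. The fingers move at their own pace and stop on an object; the grip force is fixed at half the most. Time passes only in rows, so rows that do not move let the fingers close, or fill a call up. It gives the time, the measured TCP pose, the force and the opening at its end, in the units of the state.
- readout.read_state(): the state, without advancing time (a new reading comes with each control period).
- capture(name): name is "scene" or "top"; returns the picture (480x640x3 uint8, blue, green, red); there is no depth.
- camera_model(name): a dict with "camera_matrix" (3x3 intrinsics, pixels), "pose" (4x4, takes a point from camera to world coordinates). Camera axes: x right, y up, looking along -z (the intrinsics and any distortion apply to the point x, -y, -z); pixel columns grow to the right and rows downward; lengths in m; the calibration is good to about 2 mm. A picture is of the moment at which its call begins. camera_model takes no time and is no camera call.
- bot.hand_in(): hands the job in, once; it reports no verdict.
Trained networks look in the newest picture that a camera, given by its name, has taken for a name from the list of things; names that differ only in an ending like _2 or _b are one class to them, and where a whole thing is asked for, a point or a joint stands for the part that bears it (a point fixed in the world has none). Each returns a list of dicts, best first, with "p" (0 to 1); they miss things now and then, are a little off and sometimes report something else, mostly with a low value. They report only what shows in the picture. A call takes as long as a camera call. They do not tell look-alikes from the thing itself.
- spot_in(camera, thing): "location" ([x, y, z] in m, in world coordinates, good to about 4 mm: the middle of the surface that is visible of it).
- regions_of(camera, thing): "mask" (480x640 bool, what is visible of it).
The state is a dict: "time_s": time; "joint_positions": joint angles; "qvel": joint speeds; "tau": joint torques, N m; "position": TCP position; "tcp_rot": TCP orientation; "force": force on the tool from outside, world axes, zero at the start; "moment": the same for the moment, N m; "opening": opening from 0.0 (shut) to 1.0 (fully open).
Only numpy, scipy, OpenCV 4.12 (cv2) and the standard library are available. Lean on these libraries where they do the work, as an engineer would, in place of code of your own. Each camera call takes 0.05 s, during which the arm holds its last target. There are 200 camera calls.

## Working session

There is one attempt and no reset: what is moved stays moved. The work goes in short steps, Python scripts to look and compute and a tool call to move; the robot and the scene stay as the last step left them, time stands still between calls to the robot, and variables do not carry over. Pictures are saved under pics/ and viewed, about 8 in all and at most 12, crops included, and the job is handed in when it is done.

Besides the shell and the picture viewer there is one more tool, called after "Request:" as name([rows], argument=value, ...), one row to a line, values as JSON. send_rows: Moves the arm, as the interface text tells. Its arguments: {"type":"object","properties":{"moves":{"type":"array","items":{"type":"array","items":{"type":"array","items":{"type":"number"}}}}},"required":["moves"]}

```bash
ls; mkdir -p pics
python3 - <<'E'
from rig import readout, capture, camera_model, bot, spot_in, regions_of
import cv2,numpy as np
for c in("scene","top"):
    cv2.imwrite(f"pics/{c}0.png",capture(c))
    m=camera_model(c);print(c,np.round(m["camera_matrix"],1).tolist(),np.round(m["pose"],3).tolist(),[k for k in m])
    for t in("stand","file_grip","tray","mug_center","tape","stapler"):
        print(t,[(round(d["p"],2),np.round(d["location"],3).tolist()) for d in spot_in(c,t)[:4]])
s=readout.read_state();print(s)
E
```

```text
pics
scene [[540.2, 0.0, 323.0], [0.0, 540.2, 242.7], [0.0, 0.0, 1.0]] [[-0.686, -0.511, 0.518, 1.168], [0.728, -0.47, 0.499, 0.692], [-0.012, 0.72, 0.694, 0.967], [0.0, 0.0, 0.0, 1.0]] ['camera_matrix', 'pose']
stand [(0.95, [0.56, 0.247, 0.033]), (0.74, [0.283, 0.362, 0.042]), (0.61, [0.505, 0.429, 0.021])]
file_grip [(0.76, [0.579, -0.167, 0.03]), (0.35, [0.557, 0.246, 0.031])]
tray []
mug_center [(0.69, [0.763, 0.005, 0.057])]
tape [(0.75, [0.74, 0.213, 0.024])]
stapler [(0.82, [0.743, -0.165, 0.039])]
top [[599.3, 0.0, 305.3], [0.0, 599.3, 236.5], [0.0, 0.0, 1.0]] [[0.014, 0.99, -0.14, 0.339], [-1.0, 0.013, -0.004, 0.065], [-0.002, 0.14, 0.99, 1.364], [0.0, 0.0, 0.0, 1.0]] ['camera_matrix', 'pose']
stand [(0.98, [0.529, 0.221, 0.032]), (0.79, [0.485, 0.41, 0.022]), (0.78, [0.255, 0.331, 0.041])]
file_grip [(0.91, [0.558, -0.175, 0.037])]
tray [(0.83, [0.563, -0.166, 0.006])]
mug_center [(0.6, [0.777, -0.01, 0.038])]
tape [(0.71, [0.74, 0.208, 0.027])]
stapler [(0.85, [0.735, -0.164, 0.042])]
{'time_s': 0.7, 'joint_positions': array([ 5.78410905e+01,  3.02198404e+01,  8.20874054e+01,  1.55977598e-03,
        6.76898214e+01, -1.02273769e+01]), 'qvel': array([-0.04121861, -0.04372811,  0.06021729,  0.08016583,  0.13697617,
       -0.04922324]), 'tau': array([-4.18141990e-04, -4.39862859e+01, -1.76951319e+01,  6.33886456e-02,
        5.03012049e-02, -1.79178426e-05]), 'position': array([0.23339261, 0.57976682, 0.22258937]), 'tcp_rot': array([[-9.27626981e-01,  3.73507944e-01,  5.92348649e-06],
       [ 3.73507944e-01,  9.27626979e-01,  5.67382630e-05],
       [ 1.56974061e-05,  5.48444129e-05, -9.99999998e-01]]), 'force': array([-0.48422351, -0.16338992,  0.44538894]), 'moment': array([-0.04134399, -0.00213397, -0.05099883]), 'opening': 1.0023962668239346}
```

View pics/top0.png

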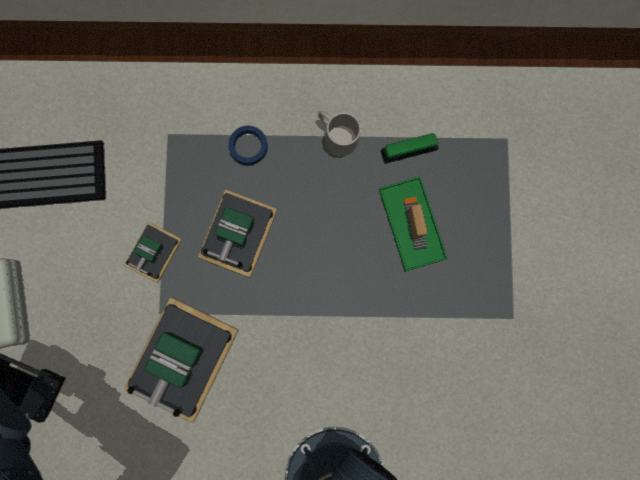

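View pics/scene0.png

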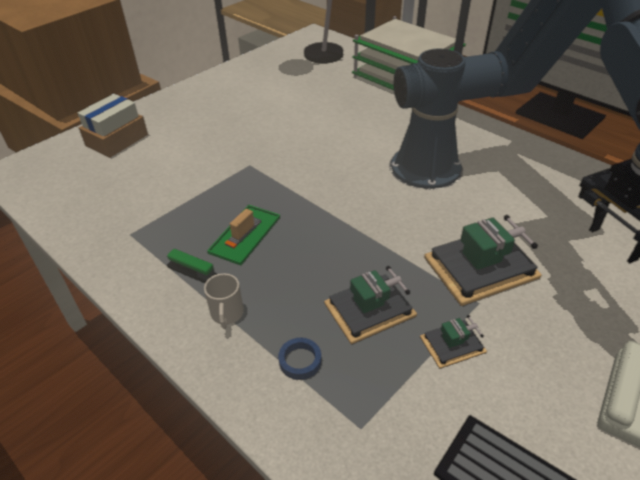

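The top view shows three vise stands; the middle-sized one is at pixel (237,233). The file lies in the tray at (415,222), with its orange nose at (411,201), pointing away from the robot. Next I'll measure the poses.

```bash
cat > h.py <<'E'
import numpy as np, cv2
from rig import readout, capture, camera_model, bot, spot_in, regions_of
def plane(cam,uv,z):
    m=camera_model(cam);K=m["camera_matrix"];P=np.array(m["pose"]);uv=np.atleast_2d(uv).astype(float)
    d=np.c_[(uv[:,0]-K[0][2])/K[0][0],-(uv[:,1]-K[1][2])/K[1][1],-np.ones(len(uv))]@P[:3,:3].T
    t=(z-P[2,3])/d[:,2];return P[:3,3]+d*t[:,None]
def px(cam,p):
    m=camera_model(cam);K=np.array(m["camera_matrix"]);P=np.array(m["pose"])
    q=(np.atleast_2d(p)-P[:3,3])@P[:3,:3];q=q*[1,-1,-1];q=q@K.T;return q[:,:2]/q[:,2:]
def rect(cam,mask,z):
    v,u=np.nonzero(mask);w=plane(cam,np.c_[u,v],z)[:,:2]
    (c,s,a)=cv2.minAreaRect((w*1000).astype(np.float32))
    if s[0]<s[1]: s=s[::-1];a+=90
    return np.round(c,1),np.round(s,1),round((a+90)%180-90,1)
E
python3 - <<'E'
from h import *
for c in("top","scene"):
    im=capture(c)
    for d in regions_of(c,"stand"): print(c,"stand",round(d["p"],2),d["mask"].sum(),rect(c,d["mask"],.012))
    for d in regions_of(c,"tray"): print("tray",round(d["p"],2),rect(c,d["mask"],.01))
    for d in regions_of(c,"file_grip"): print("file",round(d["p"],2),d["mask"].sum(),rect(c,d["mask"],.06))
    hsv=cv2.cvtColor(im,cv2.COLOR_BGR2HSV)
    if c=="top":
        roi=np.zeros(im.shape[:2],bool);roi[190:260,385:445]=1
        o=roi&(hsv[...,0]<9)&(hsv[...,1]>180)&(hsv[...,2]>100)
        w=roi&(hsv[...,0]>8)&(hsv[...,0]<25)&(hsv[...,1]>60)&(hsv[...,2]>110)
        print("orange",o.sum(),rect(c,o,.01),"wood",w.sum(),rect(c,w,.06))
        a=cv2.resize(im[180:285,180:285],None,fx=5.5,fy=5.5,interpolation=3);b=cv2.resize(im[175:280,375:415+35],None,fx=5.5,fy=5.5,interpolation=3)
        cv2.imwrite("pics/crop1.png",np.hstack([a,b])[:,:1000]);
        x=np.hstack([a,b]);cv2.imwrite("pics/crop1.png",cv2.resize(x,(800,int(x.shape[0]*800/x.shape[1]))))
E
```

```text
top stand 0.96 1856 (array([490.1, 416.2]), array([111.2,  89. ]), -27.5)
top stand 0.87 4213 (array([536.6, 224.9]), array([171.3, 132.8]), -20.9)
top stand 0.63 8177 (array([252.2, 341.2]), array([231.7, 176. ]), -23.9)
tray 0.95 (array([ 564.7, -173.6]), array([203.7, 106.5]), 17.1)
tray 0.47 (array([ 742.2, -170.1]), array([137.4,  45.9]), -73.4)
tray 0.42 (array([536.7, 226. ]), array([172.1, 134.6]), -20.2)
file 0.91 747 (array([ 556.8, -175. ]), array([115.2,  35.7]), 10.6)
orange 0 (array([0., 0.]), array([0., 0.]), 0.0) wood 347 (array([ 573.9, -175.8]), array([87.7, 30.1]), 21.4)
scene stand 0.95 6333 (array([213.3, 332.2]), array([293.8, 233.7]), -24.5)
scene stand 0.82 4048 (array([520.5, 219. ]), array([196.7, 164.8]), -20.2)
tray 0.64 (array([ 564.6, -170.7]), array([213.7, 108.4]), 17.1)
file 0.87 656 (array([ 589.8, -150.3]), array([132.9,  61.9]), 12.8)
file 0.63 1028 (array([760.5, 230.2]), array([98.4, 83.9]), 43.4)
```

View pics/crop1.png

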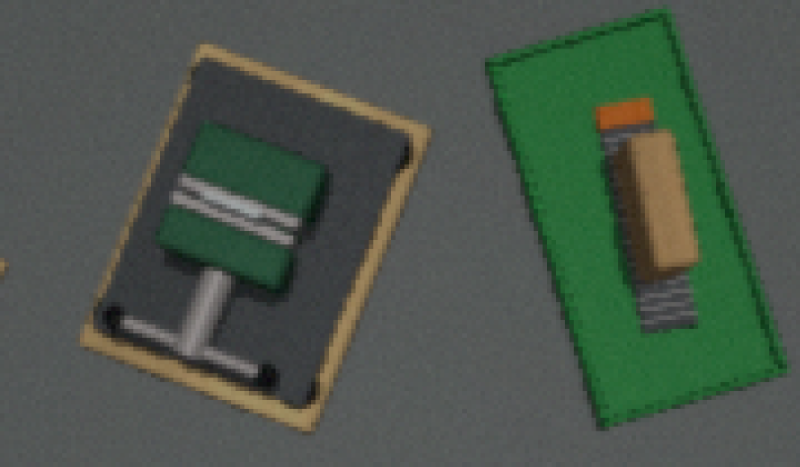

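Run:
```python
from h import *
L=lambda X,Y:(180+X/4.444-.0,180+Y/4.444); R=lambda X,Y:(375+(X-466.7)/4.444,175+Y/4.444)
P=lambda pts,z:np.round(plane("top",pts,z)*1000,1)
b=P([L(203,46),L(430,128),L(315,430),L(82,342)],12);b=P([L(203,46),L(430,128),L(315,430),L(82,342)],.012)
print("board",b[:,:2].tolist(),b.mean(0)); d=(b[0]+b[1]-b[2]-b[3]);print(np.degrees(np.arctan2(d[1],d[0])))
g=P([R(632,138),R(672,130),R(700,262),R(655,270)],.060);d=g[0]+g[1]-g[2]-g[3];print("grip",g.mean(0),np.degrees(np.arctan2(d[1],d[0])),np.linalg.norm(d)/2)
g=P([R(597,106),R(652,98),R(697,327),R(640,332)],.010);d=g[0]+g[1]-g[2]-g[3];print("blade",g.mean(0),np.degrees(np.arctan2(d[1],d[0])),np.linalg.norm(d)/2)
print("bar",P([L(237,203)],.115), "liningmid",P([L(236,204)],.092))
for z in(.092,.115):print("lin", P([L(178,182),L(300,222)],z)[:,:2].tolist(),P([L(174,197),L(292,240)],z)[:,:2].tolist())
# world model reprojection: find stand yaw -20.5
c=np.array([.5366,.2250]);a=np.radians(-20.5);x=np.array([np.cos(a),np.sin(a)]);y=np.array([-x[1],x[0]])
for q,z in(((-.068,.046),.074),((-.068,-.046),.074),((0,0),.115),((-.029,.033),.092),((.037,-.033),.092)):
    u=px("top",np.r_[c+x*q[0]+y*q[1],z])[0];print(q,np.round((u-180)*4.444))
```

```text
board [[634.7, 255.4], [593.0, 136.8], [436.4, 192.0], [479.7, 312.2]] [535.95 224.1   12.  ]
-19.77022195479321
grip [ 563.2   -181.175   60.   ] 10.049878888553495 67.33314562680108
blade [ 563.7   -181.075   10.   ] 10.174909798433482 120.29182224906239
bar [[536.3 222.3 115. ]] liningmid [[539.4 225.6  92. ]]
lin [[549.8, 254.0], [531.0, 194.4]] [[542.4, 255.7], [522.2, 198.0]]
lin [[546.0, 250.6], [527.6, 192.1]] [[538.8, 252.3], [518.9, 195.6]]
(-0.068, 0.046) [102. 310.]
(-0.068, -0.046) [276. 378.]
(0, 0) [231. 202.]
(-0.029, 0.033) [151. 241.]
(0.037, -0.033) [329. 164.]
```

Board, bar and file measurements agree with the given sizes:

| Item | Position (m) | Yaw |
|---|---|---|
| File | (0.5635, -0.181) | +10° |
| Bar | (0.537, 0.224) | -20° |

I'm moving above the file now.

Request:
send_rows([
  [[0,0,0,-3.48,-3.43,0,1],[0,0,0,-3.48,-3.43,0,1],[0,0,0,-3.48,-3.43,0,1],[0,0,0,-3.48,-3.43,0,1],[0,0,0,-3.48,-3.43,0,1]],
])

```text
time_s: 1.6
position: [0.3313, 0.3541, 0.2228]
tcp_rot: [[-0.928, 0.373, 0.001], [0.373, 0.928, 0.0], [-0.001, 0.001, -1.0]]
force: [1.2, -0.5, 1.1]
opening: 1.001
```

Request:
send_rows([
  [[0,0,0,-3.48,-3.43,0,1],[0,0,0,-3.48,-3.43,0,1],[0,0,0,-3.48,-3.43,0,1],[0,0,0,-3.48,-3.43,0,1],[0,0,0,-3.48,-3.43,0,1]],
])

```text
time_s: 2.1
position: [0.4288, 0.1297, 0.2229]
tcp_rot: [[-0.928, 0.374, 0.001], [0.374, 0.928, 0.0], [-0.001, 0.001, -1.0]]
force: [1.2, 1.0, 0.1]
opening: 0.998
```

Request:
send_rows([
  [[0,0,0,-3.48,-3.43,0,1],[0,0,0,-3.48,-3.43,0,1],[0,0,0,-3.48,-3.43,0,1],[0,0,0,-3.48,-3.43,0,1],[0,0,0,-3.48,-3.43,0,1]],
])

```text
time_s: 2.6
position: [0.5261, -0.0946, 0.2228]
tcp_rot: [[-0.927, 0.374, 0.001], [0.374, 0.927, 0.0], [-0.001, 0.0, -1.0]]
force: [0.5, 0.7, 0.4]
opening: 1.001
```

Request:
send_rows([
  [[0,0,0,-3.48,-3.43,0,1],[0,0,-8,0,0,0,1],[0,0,-8,0,0,0,1],[0,0,-8,0,0,0,1],[0,0,-8,0,0,0,1]],
])

```text
time_s: 3.1
position: [0.5449, -0.1376, 0.2225]
tcp_rot: [[-0.984, -0.18, -0.0], [-0.18, 0.984, 0.0], [0.0, 0.0, -1.0]]
force: [-0.5, 0.1, -0.4]
opening: 1.0
```

Request:
send_rows([
  [[0,0,0,-1.05,-4.6,0,1],[0,0,0,0,0,4,1],[0,0,0,0,0,4,1],[0,0,0,0,0,2.7,1],[0,0,0,0,0,0,1]],
])

```text
time_s: 3.6
position: [0.5604, -0.1794, 0.1117]
tcp_rot: [[-0.985, -0.174, -0.008], [-0.174, 0.985, 0.004], [0.007, 0.006, -1.0]]
force: [-0.4, 0.7, -0.8]
opening: 0.996
```

Run:
```python
from h import *
im=capture("scene");im2=capture("top")
a=cv2.resize(im[160:300,160:320],None,fx=3.5,fy=3.5,interpolation=3)[:,:400+160]
b=cv2.resize(im2[160:300,375:435],None,fx=3.5,fy=3.5,interpolation=3)
cv2.imwrite("pics/c2.png",np.hstack([a,b]))
print(readout.read_state()["position"])
```

```text
[ 0.56356564 -0.18088822  0.11573527]
```

View pics/c2.png

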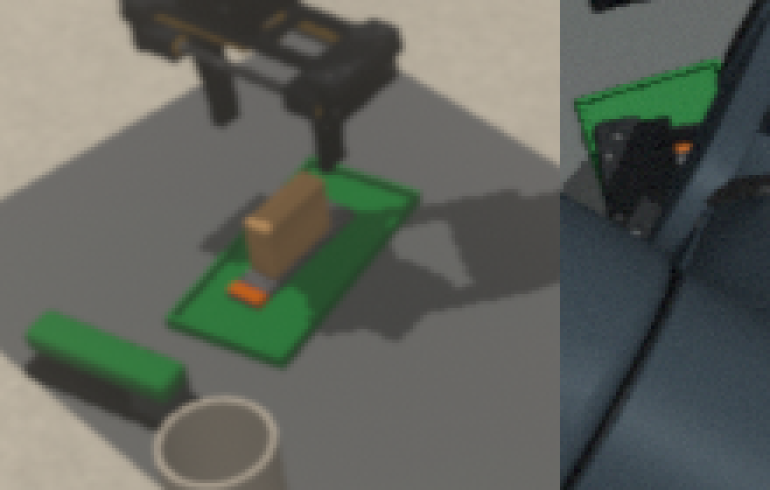

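The fingers straddle the grip block, and the jaws line up across it (crop around (285,215)). I'm descending and gripping.

Request:
send_rows([
  [[0,0,0,0,0,3,1],[0,0,0,0,0,3,1],[0,0,0,0,0,2.4,1],[0,0,0,0,0,1.1,1],[0,0,0,0,0,0,1]],
])

```text
time_s: 4.2
position: [0.5637, -0.1809, 0.0208]
tcp_rot: [[-0.985, -0.175, 0.0], [-0.175, 0.985, -0.0], [-0.0, -0.0, -1.0]]
force: [-0.6, 1.1, -0.4]
opening: 1.003
```

Request:
send_rows([
  [[0,0,0,0,0,0,0],[0,0,0,0,0,0,-1],[0,0,0,0,0,0,-1],[0,0,0,0,0,0,-1],[0,0,0,0,0,0,-1]],
])

```text
time_s: 4.7
position: [0.5635, -0.1809, 0.0211]
tcp_rot: [[-0.985, -0.175, 0.001], [-0.175, 0.985, -0.0], [-0.001, -0.001, -1.0]]
force: [0.4, -0.0, -0.4]
opening: 0.63
```

Request:
send_rows([
  [[0,0,0,0,0,0,-1],[0,0,0,0,0,0,-1],[0,0,0,0,0,0,-1],[0,0,0,0,0,0,-1],[0,0,0,0,0,0,-1]],
])

```text
time_s: 5.2
position: [0.5631, -0.1805, 0.0205]
tcp_rot: [[-0.985, -0.175, -0.0], [-0.175, 0.985, 0.001], [0.0, 0.001, -1.0]]
force: [-0.4, 2.3, -0.5]
opening: 0.274
```

Request:
send_rows([
  [[0,0,0,0,0,0,-1],[0,0,0,0,0,0,-1],[0,0,0,0,0,0,-1],[0,0,0,0,0,-1,-1],[0,0,0,0,0,-2,-1]],
])

```text
time_s: 5.7
position: [0.5619, -0.1803, 0.0495]
tcp_rot: [[-0.985, -0.175, -0.004], [-0.175, 0.985, 0.002], [0.003, 0.002, -1.0]]
force: [-0.2, -0.2, -2.8]
opening: 0.275
```

Request:
send_rows([
  [[0,0,0,0,0,-3,-1],[0,0,0,0,0,-4,-1],[0,0,0,0,0,-4,-1],[0,0,0,0,0,-3,-1],[0,0,0,0,0,-1,-1]],
])

```text
time_s: 6.2
position: [0.5651, -0.1819, 0.2046]
tcp_rot: [[-0.985, -0.175, 0.007], [-0.175, 0.985, -0.004], [-0.006, -0.005, -1.0]]
force: [0.3, 0.6, -2.6]
opening: 0.273
```

Request:
send_rows([
  [[0,0,6,0,0,0,-1],[0,0,8,0,0,0,-1],[0,0,8,0,0,0,-1],[0,0,8,0,0,0,-1],[0,0,0,0,0,0,-1]],
])

```text
time_s: 6.7
position: [0.5623, -0.1804, 0.1992]
tcp_rot: [[-0.94, 0.341, -0.003], [0.341, 0.94, 0.001], [0.003, 0.0, -1.0]]
force: [-0.6, -0.7, -2.4]
opening: 0.274
```

Run:
```python
from h import *
im=capture("scene");cv2.imwrite("pics/c3.png",cv2.resize(im[60:290,140:360],None,fx=2.6,fy=2.6,interpolation=3))
for i in range(4):
    s=readout.read_state();print(s["time_s"],s["position"],np.round(s["force"],2),np.round(s["moment"],2));capture("top")
print(np.round(s["tcp_rot"],4),s["opening"])
```

```text
6.75 [ 0.56246119 -0.18049448  0.19932064] [ 0.11 -0.17 -3.15] [ 0.05 -0.03  0.01]
6.8 [ 0.56263306 -0.18054869  0.19954259] [-0.36 -0.75 -2.84] [0.02 0.01 0.04]
6.85 [ 0.56278938 -0.18057277  0.19971581] [-0.03 -0.31 -3.33] [ 0.02  0.06 -0.02]
6.9 [ 0.56295586 -0.1806557   0.19996007] [-0.25  0.06 -2.23] [0.02 0.   0.01]
[[-9.408e-01  3.390e-01 -1.000e-03]
 [ 3.390e-01  9.408e-01  4.000e-04]
 [ 1.100e-03  0.000e+00 -1.000e+00]] 0.27281297617949773
```

View pics/c3.png

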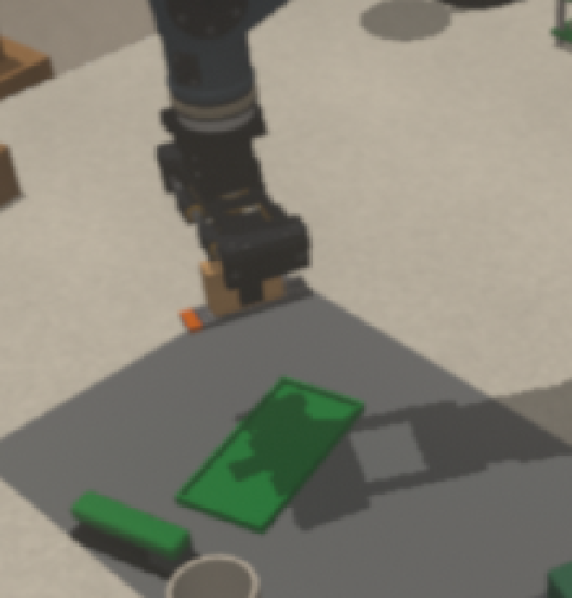

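The file is held level, and its weight reads about 2.8 N on fz. I'm moving above the bar.

Request:
send_rows([
  [[0,0,0,0.9,2.05,0,-1],[0,0,0,1.7,4,0,-1],[0,0,0,1.8,4.13,0,-1],[0,0,0,1.8,4.13,0,-1],[0,0,0,1.8,4.13,0,-1]],
])

```text
time_s: 7.45
position: [0.5507, 0.0214, 0.2006]
tcp_rot: [[-0.94, 0.34, 0.0], [0.34, 0.94, -0.0], [-0.0, 0.0, -1.0]]
force: [0.4, 0.5, -3.9]
opening: 0.277
```

Request:
send_rows([
  [[0,0,0,1.8,4.13,0,-1],[0,0,0,1.8,4.13,0,-1],[0,0,0,1.8,4.13,0,-1],[0,0,0,1.7,4,0,-1],[0,0,0,1.07,2.37,0,-1]],
])

```text
time_s: 7.95
position: [0.5375, 0.2273, 0.2006]
tcp_rot: [[-0.941, 0.338, 0.0], [0.338, 0.941, 0.001], [-0.0, 0.001, -1.0]]
force: [0.8, -1.0, -2.1]
opening: 0.273
```

Request:
send_rows([
  [[0,0,0,0,0,1,-1],[0,0,0,0,0,1.5,-1],[0,0,0,0,0,1.5,-1],[0,0,0,0,0,0.3,-1],[0,0,0,0,0,0,-1]],
])

```text
time_s: 8.45
position: [0.5378, 0.2232, 0.1568]
tcp_rot: [[-0.94, 0.341, -0.002], [0.341, 0.94, -0.001], [0.001, -0.001, -1.0]]
force: [0.2, -0.6, -2.5]
opening: 0.275
```

Run:
```python
from h import *
im=capture("scene");cv2.imwrite("pics/c4.png",cv2.resize(im[170:350,300:480],None,fx=3.3,fy=3.3,interpolation=3))
for i in range(4):
    s=readout.read_state();print(s["time_s"],s["position"],np.round(s["force"],2),np.round(s["moment"],2));capture("top")
print(np.round(s["tcp_rot"],4))
```

```text
8.5 [0.53836706 0.22343746 0.15750453] [-0.88  0.33 -2.04] [ 0.01 -0.04 -0.01]
8.55 [0.53872652 0.22365544 0.1579929 ] [-0.14  0.33 -2.45] [ 0.02 -0.02 -0.05]
8.6 [0.53887212 0.22377837 0.15826034] [ 0.17 -0.44 -3.04] [ 0.02  0.03 -0.  ]
8.65 [0.53883707 0.22387533 0.1583516 ] [ 0.4   0.19 -2.75] [-0.03  0.   -0.02]
[[-9.400e-01  3.412e-01  1.700e-03]
 [ 3.412e-01  9.400e-01  3.000e-04]
 [-1.500e-03  8.000e-04 -1.000e+00]]
```

View pics/c4.png

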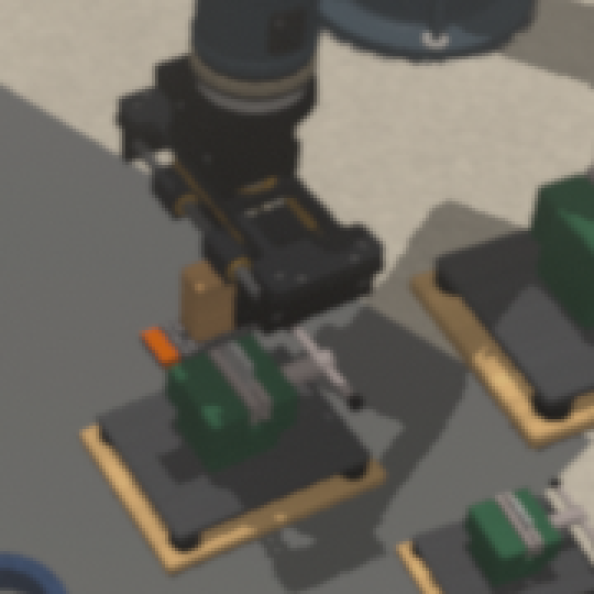

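Run:
```python
from h import *
for p in([.537,.224,.092],[.537,.224,.115],[.5388+.0564,.2238-.0203,.1415]): print((px("scene",p)-[300,170])*3.3)
```

```text
[[232.23413086 372.78913812]]
[[233.98410774 349.02654728]]
[[151.1737231  354.46902625]]
```

Request:
send_rows([
  [[0,0,0,0,0,0.3,-1],[0,0,0,0,0,0.3,-1],[0,0,0,0,0,0.3,-1],[0,0,0,0,0,0,-1],[0,0,0,0,0,0,-1]],
])

```text
time_s: 9.2
position: [0.538, 0.2241, 0.1483]
tcp_rot: [[-0.94, 0.341, -0.0], [0.341, 0.94, -0.0], [0.0, -0.0, -1.0]]
force: [0.1, 0.3, -3.3]
opening: 0.276
```

Request:
send_rows([
  [[0,0,0,0,0,0.2,-1],[0,0,0,0,0,0.2,-1],[0,0,0,0,0,0.1,-1],[0,0,0,0,0,0,-1],[0,0,0,0,0,0,-1]],
])

```text
time_s: 9.7
position: [0.5381, 0.2241, 0.1435]
tcp_rot: [[-0.94, 0.341, -0.0], [0.341, 0.94, -0.0], [0.0, -0.0, -1.0]]
force: [-0.1, -0.4, -2.5]
opening: 0.273
```

Request:
send_rows([
  [[0,0,0,0,0,0.1,-1],[0,0,0,0,0,0.1,-1],[0,0,0,0,0,0,-1],[0,0,0,0,0,0,-1],[0,0,0,0,0,0,-1]],
])

```text
time_s: 10.2
position: [0.5381, 0.2241, 0.1416]
tcp_rot: [[-0.94, 0.341, 0.0], [0.341, 0.94, -0.0], [-0.0, -0.0, -1.0]]
force: [0.5, -0.1, -2.8]
opening: 0.272
```

Request:
send_rows([
  [[0,0,0,0,0,0.12,-1],[0,0,0,0,0,0.1,-1],[0,0,0,0,0,0,-1],[0,0,0,0,0,0,-1],[0,0,0,0,0,0,-1]],
])

```text
time_s: 10.7
position: [0.5381, 0.2241, 0.1394]
tcp_rot: [[-0.94, 0.341, -0.0], [0.341, 0.94, 0.0], [0.0, -0.0, -1.0]]
force: [0.0, -0.1, -3.1]
opening: 0.274
```

Request:
send_rows([
  [[0,0,0,0,0,0.12,-1],[0,0,0,0,0,0.1,-1],[0,0,0,0,0,0,-1],[0,0,0,0,0,0,-1],[0,0,0,0,0,0,-1]],
])

```text
time_s: 11.2
position: [0.5381, 0.2241, 0.1372]
tcp_rot: [[-0.94, 0.341, 0.0], [0.341, 0.94, 0.0], [-0.0, 0.0, -1.0]]
force: [0.7, -0.7, -2.4]
opening: 0.27
```

Request:
send_rows([
  [[0,0,0,0,0,0.12,-1],[0,0,0,0,0,0.1,-1],[0,0,0,0,0,0,-1],[0,0,0,0,0,0,-1],[0,0,0,0,0,0,-1]],
])

```text
time_s: 11.7
position: [0.5382, 0.2241, 0.135]
tcp_rot: [[-0.94, 0.341, 0.0], [0.341, 0.94, -0.0], [-0.0, 0.0, -1.0]]
force: [0.0, 0.4, -2.1]
opening: 0.27
```

Request:
send_rows([
  [[0,0,0,0,0,0.12,-1],[0,0,0,0,0,0.1,-1],[0,0,0,0,0,0,-1],[0,0,0,0,0,0,-1],[0,0,0,0,0,0,-1]],
])

```text
time_s: 12.2
position: [0.5381, 0.2241, 0.1327]
tcp_rot: [[-0.94, 0.341, 0.0], [0.341, 0.94, 0.0], [-0.0, 0.0, -1.0]]
force: [0.5, 0.8, -3.8]
opening: 0.277
```

Request:
send_rows([
  [[0,0,0,0,0,0.12,-1],[0,0,0,0,0,0.1,-1],[0,0,0,0,0,0,-1],[0,0,0,0,0,0,-1],[0,0,0,0,0,0,-1]],
])

```text
time_s: 12.7
position: [0.5381, 0.2241, 0.1306]
tcp_rot: [[-0.94, 0.341, 0.0], [0.341, 0.94, 0.0], [-0.0, 0.0, -1.0]]
force: [0.1, -0.4, -3.8]
opening: 0.271
```

Request:
send_rows([
  [[0,0,0,0,0,0.12,-1],[0,0,0,0,0,0.1,-1],[0,0,0,0,0,0,-1],[0,0,0,0,0,0,-1],[0,0,0,0,0,0,-1]],
])

```text
time_s: 13.2
position: [0.5385, 0.2241, 0.1289]
tcp_rot: [[-0.94, 0.341, 0.001], [0.341, 0.94, 0.0], [-0.001, 0.001, -1.0]]
force: [0.0, -1.1, 2.9]
opening: 0.276
```

Contact. I'll average the force and work out the edge height.

Run:
```python
from h import *
F=[];M=[]
for i in range(8):
    s=readout.read_state();F.append(s["force"]);M.append(s["moment"]);capture("top")
print(s["time_s"],s["position"],np.mean(F,0),np.std(F,0),np.mean(M,0));print(np.round(s["tcp_rot"],4))
```

```text
13.55 [0.53843372 0.22412767 0.12861302] [-0.27782781 -0.58968107  3.7985258 ] [0.40504784 0.38344455 0.38593072] [-0.06701398  0.08030177  0.01923131]
[[-9.401e-01  3.409e-01  8.000e-04]
 [ 3.409e-01  9.401e-01  1.000e-04]
 [-7.000e-04  4.000e-04 -1.000e+00]]
```

Press is about 6.5 N at TCP z 0.1286, so the edge is at about z 0.113. I'm lifting, moving back and lowering to the start of the stroke.

Request:
send_rows([
  [[0,0,0,0,0,-0.5,-1],[0,0,0,0,0,-0.7,-1],[0,0,0,0,0,-0.3,-1],[0,0,0,0.6,0,0,-1],[0,0,0,0.9,0,0,-1]],
])

```text
time_s: 14.1
position: [0.5236, 0.2292, 0.1432]
tcp_rot: [[-0.94, 0.341, -0.0], [0.341, 0.94, 0.0], [0.0, -0.0, -1.0]]
force: [-0.7, -1.4, -2.5]
opening: 0.276
```

Request:
send_rows([
  [[0,0,0,0.9,0,0,-1],[0,0,0,0.8,0,0,-1],[0,0,0,0.4,0,0,-1],[0,0,0,0,0,0,-1],[0,0,0,0,0,0.4,-1]],
])

```text
time_s: 14.6
position: [0.505, 0.2366, 0.1398]
tcp_rot: [[-0.94, 0.341, 0.002], [0.341, 0.94, 0.0], [-0.002, 0.001, -1.0]]
force: [-0.5, -0.7, -1.9]
opening: 0.275
```

Request:
send_rows([
  [[0,0,0,0,0,0.5,-1],[0,0,0,0,0,0.3,-1],[0,0,0,0,0,0.2,-1],[0,0,0,0,0,0.1,-1],[0,0,0,0,0,0,-1]],
])

```text
time_s: 15.1
position: [0.5047, 0.2362, 0.1289]
tcp_rot: [[-0.94, 0.341, 0.001], [0.341, 0.94, -0.0], [-0.001, 0.0, -1.0]]
force: [-1.0, -1.3, 1.9]
opening: 0.276
```

```bash
cat > st.py <<'E'
from h import *
F=[];M=[]
for i in range(4):
    s=readout.read_state();F.append(s["force"]);M.append(s["moment"]);capture("top")
print(round(s["time_s"],2),np.round(s["position"],4),"F",np.round(np.mean(F,0),2),"M",np.round(np.mean(M,0),3),np.round(np.array(s["tcp_rot"])[2],4))
E
python3 st.py
```

```text
15.25 [0.5046 0.2363 0.1288] F [-0.57 -1.24  2.09] M [-0.282  0.033 -0.04 ] [-9.e-04  2.e-04 -1.e+00]
```

Request:
send_rows([
  [[0,0,0,0,0,0.05,-1],[0,0,0,0,0,0,-1],[0,0,0,-0.3,0,0,-1],[0,0,0,-0.5,0,0,-1],[0,0,0,-0.6,0,0,-1]],
])

```text
time_s: 15.8
position: [0.515, 0.2325, 0.1281]
tcp_rot: [[-0.94, 0.341, -0.005], [0.341, 0.94, 0.001], [0.005, -0.0, -1.0]]
force: [-4.8, 2.5, 7.4]
opening: 0.276
```

Request:
send_rows([
  [[0,0,0,-0.6,0,-0.01,-1],[0,0,0,-0.6,0,-0.01,-1],[0,0,0,-0.6,0,0,-1],[0,0,0,-0.6,0,0,-1],[0,0,0,-0.6,0,0,-1]],
])

```text
time_s: 16.3
position: [0.5434, 0.2223, 0.1281]
tcp_rot: [[-0.94, 0.341, -0.005], [0.341, 0.94, 0.002], [0.005, -0.0, -1.0]]
force: [-4.9, 1.7, 7.6]
opening: 0.272
```

Request:
send_rows([
  [[0,0,0,-0.6,0,-0.02,-1],[0,0,0,-0.6,0,-0.01,-1],[0,0,0,-0.6,0,0,-1],[0,0,0,-0.6,0,0,-1],[0,0,0,-0.5,0,0,-1]],
])

```text
time_s: 16.8
position: [0.571, 0.2123, 0.1281]
tcp_rot: [[-0.94, 0.341, -0.005], [0.341, 0.94, 0.001], [0.005, -0.0, -1.0]]
force: [-2.9, 1.4, 4.3]
opening: 0.272
```

Stroke 1 is done, with 7–10 N of press over about ±36 mm. I'm lifting, returning clear of the bar and lowering for stroke 2.

Request:
send_rows([
  [[0,0,0,0,0,-0.5,-1],[0,0,0,0,0,-0.7,-1],[0,0,0,0,0,-0.3,-1],[0,0,0,0.6,0,0,-1],[0,0,0,1.1,0,0,-1]],
])

```text
time_s: 17.3
position: [0.557, 0.2172, 0.1433]
tcp_rot: [[-0.94, 0.342, 0.001], [0.342, 0.94, 0.0], [-0.001, 0.0, -1.0]]
force: [-2.1, 0.4, -2.3]
opening: 0.274
```

Request:
send_rows([
  [[0,0,0,1.4,0,0,-1],[0,0,0,1.4,0,0,-1],[0,0,0,1.4,0,0,-1],[0,0,0,1,0,0,-1],[0,0,0,0.4,0,0,-1]],
])

```text
time_s: 17.8
position: [0.5025, 0.2369, 0.1434]
tcp_rot: [[-0.94, 0.34, -0.001], [0.34, 0.94, -0.0], [0.001, -0.001, -1.0]]
force: [0.3, 0.2, -3.1]
opening: 0.274
```

Request:
send_rows([
  [[0,0,0,0,0,0,-1],[0,0,0,0,0,0.4,-1],[0,0,0,0,0,0.4,-1],[0,0,0,0,0,0.3,-1],[0,0,0,0,0,0,-1]],
])

```text
time_s: 18.3
position: [0.5041, 0.236, 0.1315]
tcp_rot: [[-0.94, 0.341, -0.001], [0.341, 0.94, -0.0], [0.001, -0.001, -1.0]]
force: [0.1, -0.3, -3.0]
opening: 0.272
```

```bash
python3 st.py
```

```text
18.45 [0.5044 0.2363 0.1322] F [ 0.47 -0.42 -2.8 ] M [ 0.03  -0.008  0.003] [ 1.e-04 -1.e-04 -1.e+00]
```

Request:
send_rows([
  [[0,0,0,0,0,0.2,-1],[0,0,0,0,0,0.15,-1],[0,0,0,0,0,0.08,-1],[0,0,0,0,0,0,-1],[0,0,0,0,0,0,-1]],
])

```text
time_s: 19.0
position: [0.5048, 0.2364, 0.1287]
tcp_rot: [[-0.94, 0.341, 0.002], [0.341, 0.94, 0.0], [-0.001, 0.001, -1.0]]
force: [-1.6, -0.7, 3.2]
opening: 0.277
```

Request:
send_rows([
  [[0,0,0,-0.3,0,0,-1],[0,0,0,-0.5,0,0,-1],[0,0,0,-0.6,0,-0.01,-1],[0,0,0,-0.6,0,-0.01,-1],[0,0,0,-0.6,0,-0.01,-1]],
])

```text
time_s: 19.5
position: [0.527, 0.228, 0.1284]
tcp_rot: [[-0.94, 0.341, -0.004], [0.341, 0.94, 0.001], [0.004, -0.001, -1.0]]
force: [-4.9, 2.0, 5.1]
opening: 0.274
```

Request:
send_rows([
  [[0,0,0,-0.6,0,-0.01,-1],[0,0,0,-0.6,0,0,-1],[0,0,0,-0.6,0,0,-1],[0,0,0,-0.6,0,0,-1],[0,0,0,-0.6,0,0,-1]],
])

```text
time_s: 20.0
position: [0.5551, 0.2177, 0.1283]
tcp_rot: [[-0.94, 0.341, -0.005], [0.341, 0.94, 0.001], [0.005, -0.001, -1.0]]
force: [-3.9, 1.0, 4.9]
opening: 0.275
```

Request:
send_rows([
  [[0,0,0,-0.6,0,0.01,-1],[0,0,0,-0.6,0,0.01,-1],[0,0,0,-0.3,0,0,-1],[0,0,0,-0.2,0,0,-1],[0,0,0,0,0,0,-1]],
])

```text
time_s: 20.5
position: [0.5716, 0.2117, 0.1281]
tcp_rot: [[-0.94, 0.342, -0.004], [0.342, 0.94, 0.001], [0.004, -0.001, -1.0]]
force: [-4.0, 1.2, 4.6]
opening: 0.274
```

Stroke 2 held a steady 6–8 N. Stroke 3 follows the same profile.

Request:
send_rows([
  [[0,0,0,0,0,-0.5,-1],[0,0,0,0,0,-0.7,-1],[0,0,0,0,0,-0.3,-1],[0,0,0,0.6,0,0,-1],[0,0,0,1.1,0,0,-1]],
])

```text
time_s: 21.0
position: [0.5571, 0.2172, 0.1432]
tcp_rot: [[-0.94, 0.342, 0.001], [0.342, 0.94, 0.0], [-0.001, 0.0, -1.0]]
force: [0.2, 0.0, -2.8]
opening: 0.276
```

Request:
send_rows([
  [[0,0,0,1.4,0,0,-1],[0,0,0,1.4,0,0,-1],[0,0,0,1.4,0,0,-1],[0,0,0,1,0,0,-1],[0,0,0,0.4,0,0,-1]],
])

```text
time_s: 21.5
position: [0.5024, 0.2369, 0.1432]
tcp_rot: [[-0.94, 0.34, -0.001], [0.34, 0.941, -0.0], [0.001, -0.001, -1.0]]
force: [0.4, -1.1, -2.3]
opening: 0.271
```

Request:
send_rows([
  [[0,0,0,0,0,0,-1],[0,0,0,0,0,0.4,-1],[0,0,0,0,0,0.4,-1],[0,0,0,0,0,0.3,-1],[0,0,0,0,0,0,-1]],
])

```text
time_s: 22.0
position: [0.5041, 0.236, 0.1314]
tcp_rot: [[-0.94, 0.341, -0.001], [0.341, 0.94, -0.0], [0.001, -0.001, -1.0]]
force: [0.4, -0.5, -3.9]
opening: 0.272
```

```bash
python3 st.py
```

```text
22.15 [0.5045 0.2363 0.1321] F [ 0.01  0.17 -3.23] M [ 0.018 -0.011 -0.009] [ 0. -0. -1.]
```

Request:
send_rows([
  [[0,0,0,0,0,0.2,-1],[0,0,0,0,0,0.15,-1],[0,0,0,0,0,0.08,-1],[0,0,0,0,0,0,-1],[0,0,0,0,0,0,-1]],
])

```text
time_s: 22.7
position: [0.5048, 0.2364, 0.1287]
tcp_rot: [[-0.94, 0.341, 0.002], [0.341, 0.94, 0.0], [-0.001, 0.001, -1.0]]
force: [-0.4, -0.6, 3.9]
opening: 0.274
```

Request:
send_rows([
  [[0,0,0,-0.3,0,0,-1],[0,0,0,-0.5,0,0,-1],[0,0,0,-0.6,0,-0.01,-1],[0,0,0,-0.6,0,-0.01,-1],[0,0,0,-0.6,0,-0.01,-1]],
])

```text
time_s: 23.2
position: [0.5268, 0.228, 0.1284]
tcp_rot: [[-0.94, 0.341, -0.004], [0.341, 0.94, 0.001], [0.004, -0.001, -1.0]]
force: [-4.0, 1.2, 5.3]
opening: 0.273
```

Request:
send_rows([
  [[0,0,0,-0.6,0,-0.01,-1],[0,0,0,-0.6,0,0,-1],[0,0,0,-0.6,0,0,-1],[0,0,0,-0.6,0,0,-1],[0,0,0,-0.6,0,0,-1]],
])

```text
time_s: 23.7
position: [0.5548, 0.2178, 0.1282]
tcp_rot: [[-0.94, 0.341, -0.005], [0.341, 0.94, 0.001], [0.005, -0.001, -1.0]]
force: [-3.5, 1.7, 4.8]
opening: 0.272
```

Request:
send_rows([
  [[0,0,0,-0.6,0,0.01,-1],[0,0,0,-0.6,0,0.01,-1],[0,0,0,-0.3,0,0,-1],[0,0,0,-0.2,0,0,-1],[0,0,0,0,0,0,-1]],
])

```text
time_s: 24.2
position: [0.5709, 0.2119, 0.128]
tcp_rot: [[-0.94, 0.342, -0.005], [0.342, 0.94, 0.001], [0.005, -0.001, -1.0]]
force: [-5.2, 1.2, 5.7]
opening: 0.271
```

Stroke 3 went well. I'll do a fourth for margin with the same profile, then lift clear.

Request:
send_rows([
  [[0,0,0,0,0,-0.5,-1],[0,0,0,0,0,-0.7,-1],[0,0,0,0,0,-0.3,-1],[0,0,0,0.6,0,0,-1],[0,0,0,1.1,0,0,-1]],
])

```text
time_s: 24.7
position: [0.5571, 0.2171, 0.1431]
tcp_rot: [[-0.94, 0.342, 0.001], [0.342, 0.94, 0.0], [-0.001, 0.0, -1.0]]
force: [-0.1, 0.3, -3.3]
opening: 0.274
```

Request:
send_rows([
  [[0,0,0,1.4,0,0,-1],[0,0,0,1.4,0,0,-1],[0,0,0,1.4,0,0,-1],[0,0,0,1,0,0,-1],[0,0,0,0.4,0,0,-1]],
])

```text
time_s: 25.2
position: [0.5024, 0.2369, 0.1432]
tcp_rot: [[-0.941, 0.34, -0.001], [0.34, 0.941, -0.0], [0.001, -0.001, -1.0]]
force: [-0.6, -0.5, -3.3]
opening: 0.275
```

Request:
send_rows([
  [[0,0,0,0,0,0,-1],[0,0,0,0,0,0.4,-1],[0,0,0,0,0,0.4,-1],[0,0,0,0,0,0.3,-1],[0,0,0,0,0,0,-1]],
])

```text
time_s: 25.7
position: [0.5042, 0.236, 0.1314]
tcp_rot: [[-0.94, 0.341, -0.001], [0.341, 0.94, -0.0], [0.001, -0.001, -1.0]]
force: [-1.0, -0.8, -2.6]
opening: 0.272
```

Request:
send_rows([
  [[0,0,0,0,0,0.2,-1],[0,0,0,0,0,0.15,-1],[0,0,0,0,0,0.07,-1],[0,0,0,0,0,0,-1],[0,0,0,0,0,0,-1]],
])

```text
time_s: 26.2
position: [0.5048, 0.2364, 0.1287]
tcp_rot: [[-0.94, 0.341, 0.002], [0.341, 0.94, 0.0], [-0.001, 0.001, -1.0]]
force: [-0.2, -1.6, 4.4]
opening: 0.276
```

Request:
send_rows([
  [[0,0,0,-0.3,0,0,-1],[0,0,0,-0.5,0,0,-1],[0,0,0,-0.6,0,-0.01,-1],[0,0,0,-0.6,0,-0.01,-1],[0,0,0,-0.6,0,-0.01,-1]],
])

```text
time_s: 26.7
position: [0.5269, 0.2281, 0.1284]
tcp_rot: [[-0.94, 0.341, -0.004], [0.341, 0.94, 0.001], [0.004, -0.0, -1.0]]
force: [-3.9, 2.0, 6.3]
opening: 0.272
```

Request:
send_rows([
  [[0,0,0,-0.6,0,-0.01,-1],[0,0,0,-0.6,0,0,-1],[0,0,0,-0.6,0,0,-1],[0,0,0,-0.6,0,0,-1],[0,0,0,-0.6,0,0,-1]],
])

```text
time_s: 27.2
position: [0.5549, 0.2179, 0.1282]
tcp_rot: [[-0.94, 0.341, -0.005], [0.341, 0.94, 0.001], [0.005, -0.001, -1.0]]
force: [-4.3, 1.4, 5.7]
opening: 0.274
```

Request:
send_rows([
  [[0,0,0,-0.6,0,0.01,-1],[0,0,0,-0.6,0,0.01,-1],[0,0,0,-0.3,0,0,-1],[0,0,0,-0.2,0,0,-1],[0,0,0,0,0,0,-1]],
])

```text
time_s: 27.7
position: [0.5709, 0.2121, 0.128]
tcp_rot: [[-0.94, 0.342, -0.005], [0.342, 0.94, 0.001], [0.005, -0.001, -1.0]]
force: [-3.7, 1.8, 4.6]
opening: 0.275
```

Request:
send_rows([
  [[0,0,0,0,0,-0.7,-1],[0,0,0,0,0,-1.5,-1],[0,0,0,0,0,-2.5,-1],[0,0,0,0,0,-2,-1],[0,0,0,0,0,-0.8,-1]],
])

```text
time_s: 28.2
position: [0.5743, 0.2116, 0.2049]
tcp_rot: [[-0.94, 0.341, 0.004], [0.341, 0.94, 0.001], [-0.003, 0.002, -1.0]]
force: [-0.8, 0.4, -3.4]
opening: 0.272
```

Now I'm carrying the file back over the tray.

Request:
send_rows([
  [[0,0,0,-0.69,-2.02,0,-1],[0,0,0,-1.24,-3.64,0,-1],[0,0,0,-1.38,-4.05,0,-1],[0,0,0,-1.38,-4.05,0,-1],[0,0,0,-1.38,-4.05,0,-1]],
])

```text
time_s: 28.7
position: [0.5686, 0.0219, 0.2022]
tcp_rot: [[-0.94, 0.34, -0.001], [0.34, 0.94, 0.0], [0.001, -0.0, -1.0]]
force: [0.4, 0.2, -2.9]
opening: 0.271
```

Request:
send_rows([
  [[0,0,0,-1.38,-4.05,0,-1],[0,0,0,-1.38,-4.05,0,-1],[0,0,0,-1.38,-4.05,0,-1],[0,0,0,-1.24,-3.64,0,-1],[0,0,0,-0.97,-2.84,0,-1]],
])

```text
time_s: 29.2
position: [0.5649, -0.176, 0.2022]
tcp_rot: [[-0.94, 0.342, -0.001], [0.342, 0.94, -0.0], [0.001, -0.0, -1.0]]
force: [1.3, -0.1, -3.0]
opening: 0.275
```

Request:
send_rows([
  [[0,0,-7,0,0,0,-1],[0,0,-8,0,0,0,-1],[0,0,-8,0,0,0,-1],[0,0,-8,0,0,0,-1],[0,0,-4,0,0,0,-1]],
])

```text
time_s: 29.7
position: [0.5649, -0.1734, 0.202]
tcp_rot: [[-0.965, -0.264, -0.002], [-0.264, 0.965, 0.001], [0.001, 0.001, -1.0]]
force: [-0.3, 0.4, -2.7]
opening: 0.277
```

Request:
send_rows([
  [[0,0,0,0,0,2,-1],[0,0,0,0,0,4,-1],[0,0,0,0,0,4,-1],[0,0,0,0,0,2,-1],[0,0,0,0,0,0,-1]],
])

```text
time_s: 30.2
position: [0.5624, -0.1721, 0.079]
tcp_rot: [[-0.966, -0.26, -0.008], [-0.26, 0.966, 0.004], [0.007, 0.006, -1.0]]
force: [-1.0, 0.1, -3.0]
opening: 0.274
```

```bash
python3 - <<'E'
from h import *
im=capture("scene");cv2.imwrite("pics/c5.png",cv2.resize(im[130:310,150:330],None,fx=3.3,fy=3.3,interpolation=3))
E
python3 st.py
```

```text
30.4 [ 0.5666 -0.1741  0.0845] F [ 0.76  0.35 -2.58] M [0.062 0.007 0.018] [-0.0023 -0.0022 -1.    ]
```

View pics/c5.png

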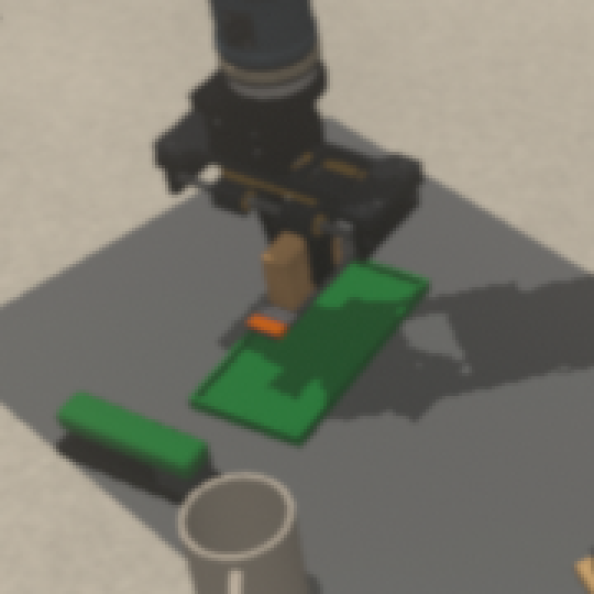

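The file is level and parallel above the tray, with its nose at crop (268,325). I'm lowering it.

Request:
send_rows([
  [[0,0,0,0,0,1.5,-1],[0,0,0,0,0,2,-1],[0,0,0,0,0,1.5,-1],[0,0,0,0,0,0.6,-1],[0,0,0,0,0,0.2,-1]],
])

```text
time_s: 30.95
position: [0.5654, -0.1734, 0.0249]
tcp_rot: [[-0.966, -0.26, -0.0], [-0.26, 0.966, 0.0], [0.0, 0.0, -1.0]]
force: [0.2, 0.0, -2.7]
opening: 0.274
```

```bash
python3 st.py
```

```text
31.1 [ 0.566  -0.1737  0.0257] F [-0.23 -0.11 -2.88] M [ 0.072  0.034 -0.004] [-9.e-04 -9.e-04 -1.e+00]
```

Request:
send_rows([
  [[0,0,0,0,0,0.2,-1],[0,0,0,0,0,0.15,-1],[0,0,0,0,0,0.08,-1],[0,0,0,0,0,0,-1],[0,0,0,0,0,0,-1]],
])

```text
time_s: 31.65
position: [0.5654, -0.1734, 0.0208]
tcp_rot: [[-0.966, -0.26, 0.0], [-0.26, 0.966, -0.0], [-0.0, -0.0, -1.0]]
force: [-0.8, 0.1, -2.3]
opening: 0.275
```

```bash
python3 st.py
```

```text
31.8 [ 0.5654 -0.1735  0.0209] F [-0.07 -0.26 -2.91] M [0.052 0.018 0.019] [-0.e+00 -1.e-04 -1.e+00]
```

Not quite touching yet. I'll go down in 0.3–0.5 mm steps.

Request:
send_rows([
  [[0,0,0,0,0,0.05,-1],[0,0,0,0,0,0,-1],[0,0,0,0,0,0,-1],[0,0,0,0,0,0,-1],[0,0,0,0,0,0,-1]],
])

```text
time_s: 32.35
position: [0.5655, -0.1735, 0.0205]
tcp_rot: [[-0.966, -0.26, 0.0], [-0.26, 0.966, -0.0], [-0.0, -0.0, -1.0]]
force: [-1.1, -1.2, 0.0]
opening: 0.269
```

```bash
python3 st.py
```

```text
32.5 [ 0.5655 -0.1735  0.0205] F [-0.87 -0.54  0.31] M [0.097 0.029 0.026] [-1.e-04 -1.e-04 -1.e+00]
```

The file is on the floor, pressing about 3 N. Releasing, then retreating straight up.

Request:
send_rows([
  [[0,0,0,0,0,0,-0.2],[0,0,0,0,0,0,0],[0,0,0,0,0,0,0.4],[0,0,0,0,0,0,1],[0,0,0,0,0,0,1]],
])

```text
time_s: 33.05
position: [0.5655, -0.1735, 0.0203]
tcp_rot: [[-0.966, -0.26, 0.0], [-0.26, 0.966, -0.0], [-0.0, -0.0, -1.0]]
force: [-1.0, -0.9, -0.2]
opening: 0.643
```

Request:
send_rows([
  [[0,0,0,0,0,0,1],[0,0,0,0,0,0,1],[0,0,0,0,0,0,1],[0,0,0,0,0,0,1],[0,0,0,0,0,0,1]],
])

```text
time_s: 33.55
position: [0.5654, -0.1734, 0.0203]
tcp_rot: [[-0.966, -0.26, -0.0], [-0.26, 0.966, -0.0], [0.0, 0.0, -1.0]]
force: [-0.4, -0.3, 0.2]
opening: 0.992
```

Request:
send_rows([
  [[0,0,0,0,0,-1,1],[0,0,0,0,0,-3,1],[0,0,0,0,0,-4,1],[0,0,0,0,0,-4,1],[0,0,0,0,0,-4,1]],
])

```text
time_s: 34.05
position: [0.5652, -0.1733, 0.1826]
tcp_rot: [[-0.966, -0.26, 0.0], [-0.26, 0.966, -0.0], [-0.0, -0.0, -1.0]]
force: [0.7, -1.3, 0.2]
opening: 1.003
```

Request:
send_rows([
  [[0,0,0,0,0,-2,1],[0,0,0,1,3,0,1],[0,0,0,1,4,0,1],[0,0,0,1,4,0,1],[0,0,0,1,4,0,1]],
])

```text
time_s: 34.55
position: [0.4868, -0.0379, 0.2011]
tcp_rot: [[-0.966, -0.259, 0.001], [-0.259, 0.966, -0.0], [-0.001, -0.0, -1.0]]
force: [0.6, 0.4, 0.0]
opening: 1.001
```

Request:
send_rows([
  [[0,0,0,0,2,0,1],[0,0,0,0,0,0,1],[0,0,0,0,0,0,1],[0,0,0,0,0,0,1],[0,0,0,0,0,0,1]],
])

```text
time_s: 35.05
position: [0.4834, -0.0208, 0.2005]
tcp_rot: [[-0.966, -0.259, 0.001], [-0.259, 0.966, -0.0], [-0.001, -0.001, -1.0]]
force: [-0.2, 0.7, -0.2]
opening: 1.006
```

```bash
python3 - <<'E'
from h import *
im=capture("scene");cv2.imwrite("pics/c6.png",im)
im=capture("top")
for t in("tray","mug_center","tape","stapler","file_grip"):
    print(t,[(round(d["p"],2),np.round(d["location"],3).tolist()) for d in spot_in("top",t)[:2]])
E
python3 st.py
```

```text
tray [(0.75, [0.568, -0.191, 0.004])]
mug_center [(0.98, [0.773, -0.011, 0.039])]
tape [(0.81, [0.738, 0.205, 0.024]), (0.71, [0.529, 0.223, 0.026])]
stapler [(0.68, [0.736, -0.163, 0.041]), (0.54, [0.526, 0.22, 0.028])]
file_grip [(0.85, [0.548, -0.176, 0.05]), (0.17, [0.738, 0.208, 0.028])]
35.55 [ 0.4826 -0.0197  0.2003] F [ 0.01 -0.25  0.07] M [0.065 0.028 0.014] [ 1.e-04  1.e-04 -1.e+00]
```

View pics/c6.png

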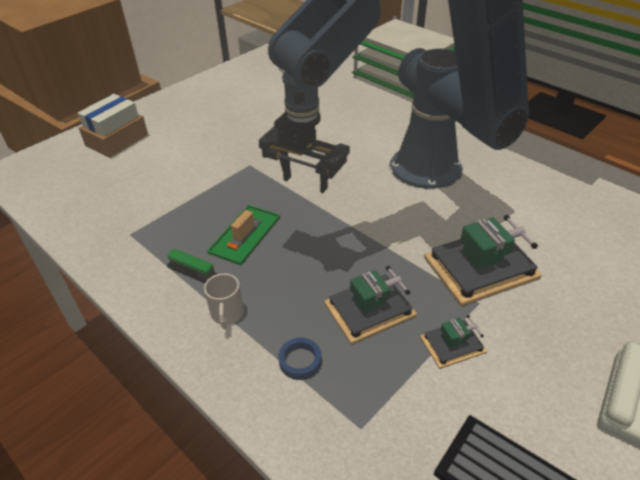

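The file lies flat in the tray at (243,230), and the mug, tape and stapler are unmoved. The gripper is clear, so I'm handing in.

```bash
python3 -c "
from rig import bot;print(bot.hand_in())"
```

```text
the job is handed in; nothing more can be done
None
```

I filed the bar with four forward strokes, laid the file back flat in its tray and handed the job in; no verdict was reported.

- **Strokes:** each took the blade's middle from about 34 mm behind the bar to about 36 mm ahead. The file was lifted about 15 mm clear before every return.
- **Press:** sampled about every half second, it was roughly 6–9 N on strokes 2–4 and peaked at about 10.4 N on stroke 1. The lowest reading, before the first stroke started, was about 4.9 N. There is no reading between samples, and the vise's sway was never measured directly.
- **Level:** the tool tilted by at most about 0.3° during the strokes.
- **Put-down:** the file touched the tray floor at about 3 N before release, at the same height at which it was grasped.
- **Last checks:** the picture shows the file flat in the tray. The mug, tape roll and stapler are within about 4 mm of where they started, which is the detector's own error. The arm is clear and the force reads zero. It took about 35.5 s.
- **Disagreement:** the last tray reading was about 20 mm off the earlier ones, probably because the tray was partly hidden. The picture showed no problem.

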